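# Refit the clamp lever on the key-cutting machine

## Robot

A 6-joint arm with a two-finger parallel gripper is mounted at the origin on the work surface. World frame = base frame: x ahead of the robot, y to its left, z up, the work surface at z = 0. Lengths are in mm, angles in rad, forces in N, time in s.
With the tool pointing down it reaches from about 350 to 775 mm from the base axis. Payload 5.5 kg.
Tool frame: the origin (TCP) lies midway between the tips of the shut fingers; the grasp point (between the pads) lies 19 mm behind it (bot.tcp_to_grasp is the distance from the TCP to the grasp point, in mm); z points along the fingers, y is the line along which they close (so a half turn about z gives the same grasp; the last joint's range is limited). The gripper opens to 85 mm and grips with 20 to 120 N. Pads are 22 mm wide; open, the fingers measure 114 mm over their backs; the gripper's body (76 mm by 85 mm) begins 54 mm behind the grasp point. The pads swing forward as they close: fully open they stand 13 mm farther back than shut.
Start: joints at [-1.402, 0.313, 0.046, 1.304, 0, 1.431], TCP at [174.747, -547.846, 231.323] pointing down, gripper open.
Joint ranges: [-2.76, 2.76], [-0.86, 1.69], [-1.03, 1.26], [-2.2, 2.34], [-1.47, 1.5], [-3.14, 3.14]. Speed limits (rad/s): [2.57, 2.57, 3.14, 3.14, 3.14, 3.14].

## Interface

Orientations are given as [roll, pitch, yaw] about the fixed x, y, z axes, in that order (R = Rz(yaw) Ry(pitch) Rx(roll)).
In Python, from rig import monitor, camera, bot gives the robot as it stands.
- The arm moves only by the tool send_rows, never from a script. Its argument "plan" is a list of rows, each an object with "dp": the shift along the tool's x, y, z in mm, a list of three; "rotation": the turn, a rotation vector about the tool's x, y, z in degrees, a list of three; "claw": the gripper's target within -1 to 1 (shut at 1, half-way at 0, fully open at -1). A call has 1 to 5 rows; each row shifts and turns the commanded pose from where the row before left it, along the tool's axes as they then stand; what a row does not reach is not made up. A row lasts 1/12 s, in which the tool goes at most 41.7 mm and 7.16 degrees, less where a joint would pass 70% of its speed; a pose out of reach is approached as far as the arm can. A call is refused whole if a number of a shift passes 41.7 or a number of a turn 7.16, either way. A call with a gripper value outside its range is refused whole. The fingers move at their own pace and stop on an object; "squeeze" is the grip in N (left out, the last holds). Time passes only in rows, so rows that do not move let the fingers close. It gives the time, the measured TCP pose, the force, the opening and the grip force at its end, in the units of the state.
- monitor.read_state(): the state, without advancing time (a new reading comes with each control period).
- camera(name): name is "scene" or "top" or "wrist"; returns a dict with "image" (400x640x3 uint8, red, green, blue), "fx", "fy", "cx", "cy" (pixels), "D" ([k1, k2, p1, p2, k3] as OpenCV has them; the pictures are not rectified), "extrinsics" (4x4, takes a point from world to camera coordinates). Camera axes: x right, y down, z forward; pixel columns grow to the right and rows downward; lengths in mm; the calibration is good to about 2 mm. A picture is of the moment at which its call begins. There is no depth.
- bot.sign_off(): hands the job in; it is judged then, once.
The state is a dict: "time_s": time; "qpos": joint angles; "joint_velocities": joint speeds; "effort": joint torques, N m; "ee_pos": TCP position; "ee_rot": TCP orientation; "ft_force": force on the tool from outside, world axes, zero at the start; "wrist_torque": the same for the moment, N m; "finger_gap": finger opening in mm; "finger_force": force on a finger pad.
Only numpy, scipy, OpenCV 4.12 (cv2) and the standard library are available. Lean on these libraries where they do the work, as an engineer would, in place of code of your own. Each camera call takes 0.05 s, during which the arm holds its last target. There are 200 camera calls.

## Task

The clamp lever has come off the key-cutting machine and lies on the bench: pick up the long lever with the cross-shaped hole, find by feel the angle at which its hole meshes with the splined shaft, and slide it on until the hub sits fully home on the collar, with the ball end pointing to the machine's front (the low side of its sloping block). Leave the short lever and everything else on the bench where they are, and let go at the end.

Things in the scene. Friction and masses are not known exactly. Their poses are not given: they have to be found in the camera images.
- lever: The lever to fit, 163 mm long, 0.35 kg +-25 %: octagonal steel hub 48 mm across flats, 28 mm thick, cross-shaped through hole; flat arm along +x with a black ball at its end. Origin: centre of the hole at the hub's underside; z along the hole (up as it lies), x to the ball. Two of the hub's flats (20 mm long) face +y and -y. Centre of mass 12 mm from the hole. Starts flat, ball towards the robot.
- hub_top (a point): Centre of the hole at the hub's upper face, 28 mm above the lever's origin. The hole is two crossed slots along the lever's x and y, each 10.4 mm wide and 32 mm long, alike on both faces.
- ball (a point): Centre of the lever's black ball (28 mm diameter), 125 mm along the lever's +x from the hole axis, 14 mm above the hub's underside. The arm between is 16 mm wide and 10 mm thick.
- short_lever: A similar but shorter lever, 113 mm long, for another machine: hub 36 mm across flats and 20 mm thick with a plain hole without slots, 20 mm ball. Not to be used. It lies flat beside the long one; either may be on the left. Origin: centre of the hub's underside, x to its ball.
- machine: Key-cutting machine, fixed, grey, base 270 x 200 mm; origin on the bench under its front part, front towards its own -x, z up. A dark steel block on it has a top face that slopes down to the front by 0.6 rad (34 degrees); a collar and the splined shaft stand square to that face. The low motor housing, from 80 mm behind the origin, is 145 mm high.
- seat (a point): Centre of the collar's end face, on which the hub ends up: 38 mm in diameter, 30 mm off the sloping face, 140 mm above the bench. z: outwards along the shaft (up, leaning 0.6 rad to the machine's front); -x: down the slope to the machine's front; y level. When seated the lever's origin is at this point.
- rib_ends (a point): Point on the shaft axis at the ribs' free ends, 26 mm from the seat; axes as the seat's. From seat to here: a cross of four ribs, 8 mm wide, 29 mm over the tips, narrowing in two steps from 22 mm on to 4.8 mm. The shaft does not turn; its angle is NOT given: one rib is within 0.5 rad of the seat's -x. The hub rests here until its slots meet the ribs, then slides down.
- nose (a point): Tip of the shaft's round pilot nose, 42 mm from the seat: 11 mm in diameter from the ribs up to 34 mm, then a cone ending 3 mm wide here. It enters the lever's hole freely at any angle and keeps it centred to within 2 mm.
- padlock: Brass padlock lying flat, 55 x 60 x 26 mm body, shackle to +x; leave alone.
- spray_can: Upright can, 58 mm diameter, 150 mm high; leave alone.
- grease_jar: Upright jar, 56 mm diameter, 60 mm high; leave alone.
- screwdriver: Screwdriver lying on the bench; leave alone.
- door_knob: Brass door knob standing on its rose, 68 mm diameter, 60 mm high; leave alone.
- lock_case: Mortice lock case lying flat, 95 x 200 x 18 mm; leave alone.
Mind the look-alikes: they are no part of the job. Leave any orange look-alike of the lever alone.

How it is judged:
By the outcome, as a careful person would: the job done as asked, in the order asked, and still so for the second after the job is handed in, with the robot touching nothing.
It also fails if it takes over 64 s, if anything falls off the work surface, if the arm or the gripper's body presses on something with over 40 N, if the wrist force passes 120 N, or if a joint passes its speed limit or range.

## Working session

There is one attempt and no reset: what is moved stays moved. The work goes in short steps, Python scripts to look and compute and a tool call to move; the robot and the scene stay as the last step left them, time stands still between calls to the robot, and variables do not carry over. Pictures are saved under pics/ and viewed, at most 10 in all, crops included, and the job is handed in when it is done.

Besides the shell and the picture viewer there is one more tool, called after ">>>" by a JSON object that holds its "method" and its "body". send_rows: Moves the arm, as the interface text tells. Its arguments: {"type":"object","properties":{"plan":{"type":"array"},"squeeze":{"type":"number"}},"required":["plan"]}

```bash
ls; mkdir -p pics
python3 - <<'E'
from rig import monitor,camera,bot
import cv2
print(monitor.read_state(), bot.tcp_to_grasp)
for n in("scene","top"):
    c=camera(n); cv2.imwrite(f"pics/{n}0.png",c["image"][:,:,::-1]); print(n,c["fx"],c["cx"],c["cy"],c["D"],c["extrinsics"])
E
```

```text
pics
{'time_s': 0.0, 'qpos': array([-1.40163258e+00,  3.14002393e-01,  4.49885442e-02,  1.30356553e+00,
        6.48068093e-07,  1.43120616e+00]), 'joint_velocities': array([ 0.00094954, -0.00010419,  0.00013317, -0.00046223, -0.00012623,
       -0.00173575]), 'effort': array([-1.43619955e-04, -4.80633116e+01,  2.98530400e+01,  1.95192610e-02,
       -1.99249271e-04,  1.64142602e-05]), 'ee_pos': array([ 174.6391137 , -547.32208157,  230.41162202]), 'ee_rot': array([-3.13982703e+00, -2.48730796e-04,  3.08753693e-01]), 'ft_force': array([-0.31721687,  0.20668815, -0.42594701]), 'wrist_torque': array([ 0.05217606, -0.00444633, -0.04327312]), 'finger_force': 0.0, 'finger_gap': 85.71798995552659} 18.700000000000003
scene 364.4485575721596 315.7319547261061 195.31362771383832 [-0.03293112  0.          0.          0.          0.        ] [[-3.66579015e-01  9.30336153e-01  9.71950094e-03  1.51818078e+02]
 [ 6.74955661e-01  2.73112929e-01 -6.85451810e-01 -2.69198313e+02]
 [-6.40355121e-01 -2.44712017e-01 -7.28053122e-01  1.42730371e+03]
 [ 0.00000000e+00  0.00000000e+00  0.00000000e+00  1.00000000e+00]]
top 422.140046579858 322.56868248383427 199.0400045552847 [-0.06706022  0.          0.          0.          0.        ] [[-1.90419091e-02 -9.99716626e-01  1.42854089e-02  5.22951689e+01]
 [-9.97166516e-01  1.79494471e-02 -7.30531048e-02  5.21539590e+02]
 [ 7.27759883e-02 -1.56360020e-02 -9.97225737e-01  1.56560991e+03]
 [ 0.00000000e+00  0.00000000e+00  0.00000000e+00  1.00000000e+00]]
```

View pics/scene0.png

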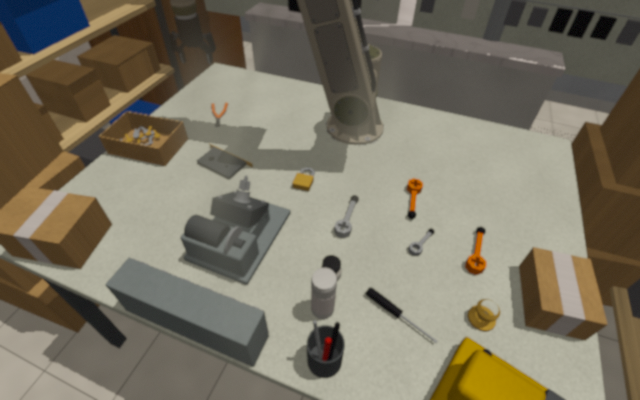

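View pics/top0.png

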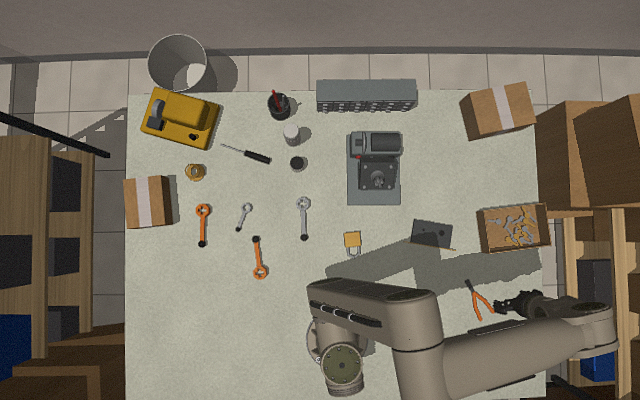

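The scene picture shows the long grey lever with hub (344,228) and ball (353,200), and the machine's shaft at (243,183). In the top picture the long lever has hub (304,203) and ball (304,236), and the shaft is at (378,180).

Candidates in the top view:
- long grey lever (304,203)
- short grey lever (246,207)
- orange look-alike (203,210)
- orange look-alike (259,270)

I choose the longer grey one at (304,203). Next I measure it and check a crop.

```bash
cat > h.py <<'E'
import numpy as np, cv2
from scipy.spatial.transform import Rotation as R
from rig import monitor,camera,bot
def ray(c,uv):
    K=np.array([[c["fx"],0,c["cx"]],[0,c["fy"],c["cy"]],[0,0,1.]])
    p=cv2.undistortPoints(np.array([[uv]],float),K,np.array(c["D"]))[0,0]
    E=np.array(c["extrinsics"]); d=E[:3,:3].T@np.array([p[0],p[1],1]); o=-E[:3,:3].T@E[:3,3]
    return o,d/np.linalg.norm(d)
def plane(c,uv,z):
    o,d=ray(c,uv); return o+d*(z-o[2])/d[2]
def tri(rays):
    A=np.zeros((3,3));b=np.zeros(3)
    for o,d in rays:
        P=np.eye(3)-np.outer(d,d);A+=P;b+=P@o
    x=np.linalg.solve(A,b)
    return x,[np.linalg.norm((np.eye(3)-np.outer(d,d))@(x-o)) for o,d in rays]
def proj(c,X):
    K=np.array([[c["fx"],0,c["cx"]],[0,c["fy"],c["cy"]],[0,0,1.]])
    E=np.array(c["extrinsics"]); return cv2.projectPoints(np.array([X],float),cv2.Rodrigues(E[:3,:3])[0],E[:3,3],K,np.array(c["D"]))[0][0,0]
def save(img,box,s,name):
    x0,y0,x1,y1=box; im=cv2.resize(img[y0:y1,x0:x1],None,fx=s,fy=s,interpolation=cv2.INTER_CUBIC)
    cv2.imwrite("pics/"+name,im[:,:,::-1])
E
python3 - <<'E'
from h import *
t=camera("top");s=camera("scene")
for n,a,b in [("hub",(304,203),(344,228)),("ball",(304,236),(353,200)),("shaft",(378,180),(243,183)),("short",(246,207),(416,248))]:
    print(n,plane(t,a,14).round(),tri([ray(t,a),ray(s,b)]))
a=cv2.resize(t["image"][130:250,220:420],None,fx=4,fy=4,interpolation=cv2.INTER_CUBIC)
cv2.imwrite("pics/c1.png",a[:,:,::-1])
E
```

```text
hub [509. 113.  14.] (array([507.42670882, 118.54167642,  16.0292043 ]), [np.float64(6.146922644546037), np.float64(6.146922644545972)])
ball [385. 115.  14.] (array([385.42303478, 114.57850598,  10.94745707]), [np.float64(0.15787698135787392), np.float64(0.15787698135788747)])
shaft [ 591. -169.   14.] (array([ 574.46379609, -147.51297956,  162.30501608]), [np.float64(0.8734928897872606), np.float64(0.8734928897872747)])
short [498. 331.  14.] (array([497.70266848, 332.37498469,  15.04805277]), [np.float64(1.7108204527678816), np.float64(1.710820452767769)])
```

View pics/c1.png

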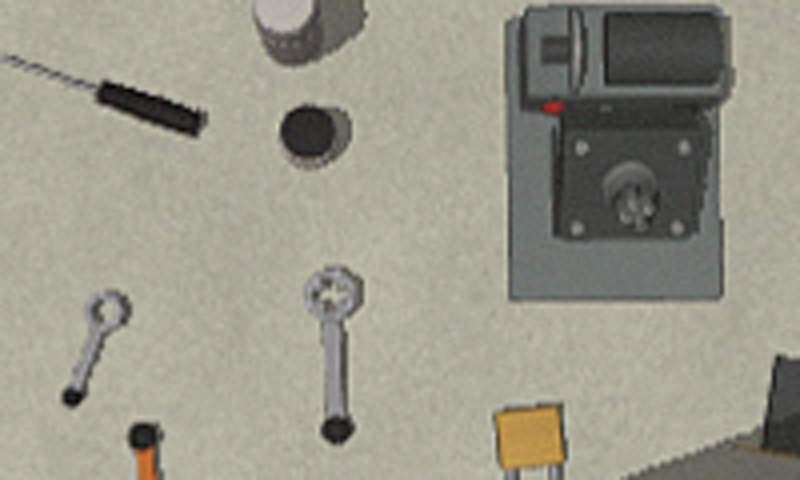

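The crop shows the cross-shaped hole in the long grey lever: hub (303.2,203.2), ball (304.2,237.2) in full-frame pixels. The short lever's hole is plain, so the choice stands. The ribs show a cross on the shaft near (379,181).

Now I set up a move planner.

```bash
cat >> h.py <<'E'
def pose(s=None):
    s=s or monitor.read_state(); return np.array(s["ee_pos"]),R.from_euler("xyz",s["ee_rot"])
def togo(p,rpy,via=None):
    """shift in tool axes now and rotvec (deg) to reach target"""
    p0,r0=pose(); rt=R.from_euler("xyz",rpy)
    n=int(max(np.ceil(np.linalg.norm(np.array(p)-p0)/40),np.ceil(np.degrees((r0.inv()*rt).magnitude())/7)))
    print("tool shift",r0.inv().apply(np.array(p)-p0).round(1),"world shift",(np.array(p)-p0).round(1),"rotvec",np.degrees((r0.inv()*rt).as_rotvec()).round(2),"n",n)
    return n
def rows(p,rpy,n=None):
    """per-row tool shifts for a straight line with even turning, n rows"""
    k=togo(p,rpy); n=n or k
    p0,r0=pose(); rt=R.from_euler("xyz",rpy); rv=(r0.inv()*rt).as_rotvec()/n; d=(np.array(p)-p0)/n
    r=r0
    for i in range(n):
        print(i,r.inv().apply(d).round(1).tolist(),np.degrees(rv).round(2).tolist()); r=r*R.from_rotvec(rv)
E
python3 - <<'E'
from h import *
w=camera("wrist"); E=np.array(w["extrinsics"]); p,r=pose()
o=-E[:3,:3].T@E[:3,3]
print("cam in tool",r.inv().apply(o-p).round(1)); print("cam axes in tool (cols)",(r.as_matrix().T@E[:3,:3].T).round(3)); print(w["fx"],w["cx"],w["cy"],w["D"])
t=camera("top")
for uv in [(303.2,203.2),(304.2,237.2)]: print(plane(t,uv,28 if uv[1]<210 else 14))
rows([420,-60,260],[3.1416,0,0])
E
```

```text
cam in tool [  72.9   -0.2 -142.7]
cam axes in tool (cols) [[ 0.001 -0.957 -0.291]
 [ 1.     0.002 -0.   ]
 [ 0.001 -0.291  0.957]]
320.6092537400901 314.51863315333765 195.6138414573072 [-0.05205464  0.          0.          0.          0.        ]
[507.49886965 115.2390299   28.        ]
[380.93675822 113.96617341  14.        ]
tool shift [ 381.9 -390.1  -28.8] world shift [245.3 487.7  29. ] rotvec [-0.03  0.   17.69] n 14
0 [27.3, -27.9, -2.1] [-0.0, 0.0, 1.26]
1 [26.7, -28.5, -2.1] [-0.0, 0.0, 1.26]
2 [26.0, -29.0, -2.1] [-0.0, 0.0, 1.26]
3 [25.4, -29.6, -2.1] [-0.0, 0.0, 1.26]
4 [24.7, -30.2, -2.1] [-0.0, 0.0, 1.26]
5 [24.0, -30.7, -2.1] [-0.0, 0.0, 1.26]
6 [23.4, -31.2, -2.1] [-0.0, 0.0, 1.26]
7 [22.7, -31.7, -2.1] [-0.0, 0.0, 1.26]
8 [22.0, -32.2, -2.1] [-0.0, 0.0, 1.26]
9 [21.2, -32.7, -2.1] [-0.0, 0.0, 1.26]
10 [20.5, -33.2, -2.1] [-0.0, 0.0, 1.26]
11 [19.8, -33.6, -2.1] [-0.0, 0.0, 1.26]
12 [19.0, -34.0, -2.1] [-0.0, 0.0, 1.26]
13 [18.3, -34.4, -2.1] [-0.0, 0.0, 1.26]
```

Run:
```python
from h import *
rows([520,-147,240],[3.1416,-.6,0],18)
```

```text
tool shift [ 450.7 -276.8   -8.8] world shift [345.3 400.7   9. ] rotvec [-5.34 34.1  17.15] n 14
0 [25.0, -15.4, -0.5] [-0.3, 1.89, 0.95]
1 [24.8, -15.8, 0.3] [-0.3, 1.89, 0.95]
2 [24.5, -16.2, 1.0] [-0.3, 1.89, 0.95]
3 [24.2, -16.6, 1.7] [-0.3, 1.89, 0.95]
4 [23.8, -17.0, 2.4] [-0.3, 1.89, 0.95]
5 [23.5, -17.4, 3.1] [-0.3, 1.89, 0.95]
6 [23.0, -17.8, 3.8] [-0.3, 1.89, 0.95]
7 [22.6, -18.2, 4.4] [-0.3, 1.89, 0.95]
8 [22.1, -18.6, 5.1] [-0.3, 1.89, 0.95]
9 [21.7, -19.0, 5.7] [-0.3, 1.89, 0.95]
10 [21.1, -19.4, 6.3] [-0.3, 1.89, 0.95]
11 [20.6, -19.8, 6.9] [-0.3, 1.89, 0.95]
12 [20.0, -20.2, 7.5] [-0.3, 1.89, 0.95]
13 [19.4, -20.5, 8.0] [-0.3, 1.89, 0.95]
14 [18.8, -20.9, 8.6] [-0.3, 1.89, 0.95]
15 [18.2, -21.3, 9.1] [-0.3, 1.89, 0.95]
16 [17.5, -21.6, 9.5] [-0.3, 1.89, 0.95]
17 [16.8, -21.9, 10.0] [-0.3, 1.89, 0.95]
```

>>> {"method": "send_rows", "body": {"plan": [{"dp": [25, -15.4, -0.5], "rotation": [-0.3, 1.9, 0.95], "claw": -1}, {"dp": [24.8, -15.8, 0.3], "rotation": [-0.3, 1.9, 0.95], "claw": -1}, {"dp": [24.5, -16.2, 1], "rotation": [-0.3, 1.9, 0.95], "claw": -1}, {"dp": [24.2, -16.6, 1.7], "rotation": [-0.3, 1.9, 0.95], "claw": -1}, {"dp": [23.8, -17, 2.4], "rotation": [-0.3, 1.9, 0.95], "claw": -1}]}}

```text
time_s: 0.72
ee_pos: [271.3, -435.5, 233.7]
ee_rot: [3.122, -0.168, 0.226]
ft_force: [0.3, -0.2, 0.4]
finger_gap: 85.3
finger_force: 0.0
```

>>> {"method": "send_rows", "body": {"plan": [{"dp": [23.5, -17.4, 3.1], "rotation": [-0.3, 1.9, 0.95], "claw": -1}, {"dp": [23, -17.8, 3.8], "rotation": [-0.3, 1.9, 0.95], "claw": -1}, {"dp": [22.6, -18.2, 4.4], "rotation": [-0.3, 1.9, 0.95], "claw": -1}, {"dp": [22.1, -18.6, 5.1], "rotation": [-0.3, 1.9, 0.95], "claw": -1}, {"dp": [21.7, -19, 5.7], "rotation": [-0.3, 1.9, 0.95], "claw": -1}]}}

```text
time_s: 1.13
ee_pos: [367.2, -324.2, 236.4]
ee_rot: [3.116, -0.336, 0.145]
ft_force: [0.2, -0.5, -0.3]
finger_gap: 85.2
finger_force: 0.0
```

>>> {"method": "send_rows", "body": {"plan": [{"dp": [21.1, -19.4, 6.3], "rotation": [-0.3, 1.9, 0.95], "claw": -1}, {"dp": [20.6, -19.8, 6.9], "rotation": [-0.3, 1.9, 0.95], "claw": -1}, {"dp": [20, -20.2, 7.5], "rotation": [-0.3, 1.9, 0.95], "claw": -1}, {"dp": [19.4, -20.5, 8], "rotation": [-0.3, 1.9, 0.95], "claw": -1}, {"dp": [18.8, -20.9, 8.6], "rotation": [-0.3, 1.9, 0.95], "claw": -1}]}}

```text
time_s: 1.55
ee_pos: [462.9, -212.9, 239.0]
ee_rot: [3.126, -0.504, 0.058]
ft_force: [0.1, -0.3, 0.4]
finger_gap: 85.2
finger_force: 0.0
```

>>> {"method": "send_rows", "body": {"plan": [{"dp": [18.2, -21.3, 9.1], "rotation": [-0.3, 1.9, 0.95], "claw": -1}, {"dp": [17.5, -21.6, 9.5], "rotation": [-0.3, 1.9, 0.95], "claw": -1}, {"dp": [16.8, -21.9, 10], "rotation": [-0.3, 1.9, 0.95], "claw": -1}, {"dp": [0, 0, 0], "rotation": [0, 0, 0], "claw": -1}, {"dp": [0, 0, 0], "rotation": [0, 0, 0], "claw": -1}]}}

```text
time_s: 1.97
ee_pos: [519.6, -145.4, 239.9]
ee_rot: [3.14, -0.601, 0.005]
ft_force: [-1.0, 0.6, 0.1]
finger_gap: 85.3
finger_force: 0.0
```

Run:
```python
from h import *
s=monitor.read_state(); print(s["time_s"],s["ee_pos"],s["ee_rot"],s["ft_force"],s["qpos"])
w=camera("wrist"); np.save("w1.npy",w,allow_pickle=True); print(proj(w,[574,-147,162]))
save(w["image"],(0,0,640,400),1.25,"w1.png")
```

```text
1.9667 [ 519.57552246 -145.40792658  239.85762689] [ 3.13950444 -0.60132879  0.00494553] [-0.95665034  0.64461272  0.07328192] [-0.60730737 -0.17342795 -0.63879816  0.59271746  0.32934946  2.61705073]
[316.54300247 195.28220492]
```

View pics/w1.png

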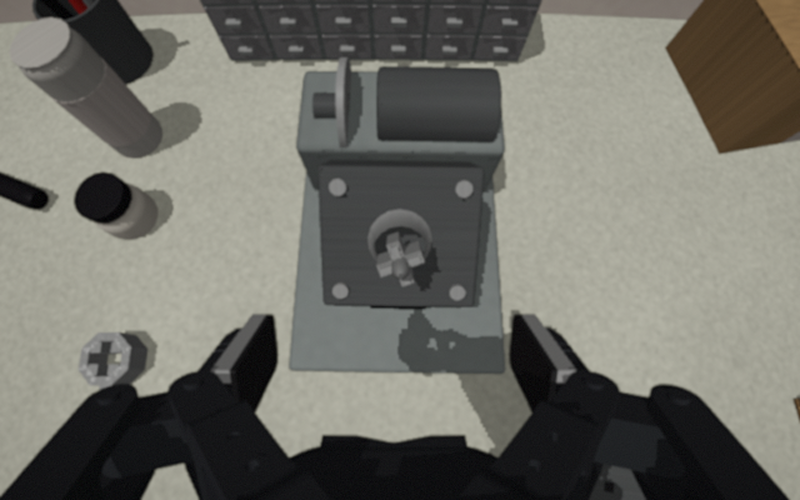

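The wrist view shows the machine front-on: collar at (320,190) in full-frame pixels, rib ends around (320,208), base front edge from (232,296) to (402,298). I zoom in on the ribs and estimate the machine's yaw.

Run:
```python
from h import *
w=np.load("w1.npy",allow_pickle=True).item()
a=plane(w,(232,296),12);b=plane(w,(402.4,298.4),12); print(a,b,"width",np.linalg.norm(b-a),"yaw of machine y",np.arctan2(-(a-b)[0],(a-b)[1]))
for u,v in [((337,187),(464,189)),((340,291),(457,292))]:
    a=plane(w,np.array(u)/1.25,120);b=plane(w,np.array(v)/1.25,120);print(np.arctan2(-(a-b)[0],(a-b)[1]))
save(w["image"],(285,155,355,235),8,"w1c.png")
```

```text
[498.06902688 -50.07021669  12.        ] [ 496.35910983 -248.15316743   12.        ] width 198.09033088932222 yaw of machine y -0.008632113805924942
-0.011146381324460655
-0.0033459028242509405
```

View pics/w1c.png

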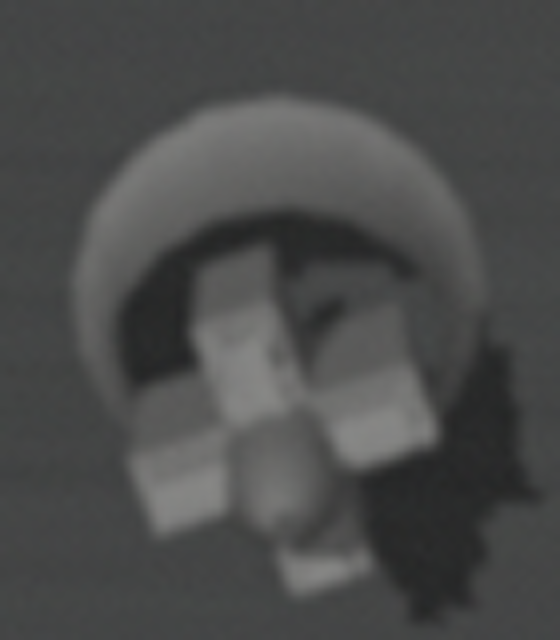

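The zoom shows the cross of ribs: rib tips in crop pixels are about left (140,495), right (428,420), up (238,325), down (325,580). The nose is at about (282,500). The front rib leans towards image right (world -y).

Run:
```python
from h import *
w=np.load("w1.npy",allow_pickle=True).item(); t=camera("top")
f=lambda u,v:(285+u/8,155+v/8)
nose,res=tri([ray(w,f(282,500)),ray(t,(379.25,181.75))]); print("nose",nose,res,"expect z",140+42*.825)
col,res=tri([ray(w,f(280,290)),ray(t,(220+630/4,130+183/4))]); print("collar~",col,res)
n=np.array([-np.sin(.6),0,np.cos(.6)]); ex=np.array([np.cos(.6),0,np.sin(.6)])
for z0 in(0,):
  q=nose-n*18; q[2]=140+24*.825
  P=[]
  for c in [(140,495),(428,420),(238,325),(325,580)]:
    o,d=ray(w,f(*c)); X=o+d*((q-o)@n)/(d@n); P.append(np.array([X@ex,X[1]])); print(X.round(1))
  P=np.array(P); a=P[0]-P[1]; b=P[3]-P[2]
  print("lens",np.linalg.norm(a),np.linalg.norm(b),"rib y dir vs y",np.degrees(np.arctan2(a[0],a[1])),"front rib vs -x towards -y",np.degrees(np.arctan2(-b[1],-b[0])))
  m=(P[0]+P[1])/2; m2=(P[2]+P[3])/2
  for mm in(m,m2): print("centre", (q@n)*n+mm[0]*ex+np.array([0,mm[1],0]))
for c in [(150,80+0),]: pass
```

```text
nose [ 569.14692972 -153.68980376  122.63377726] [np.float64(4.472177471781482), np.float64(4.472177471781296)] expect z 174.65
collar~ [ 594.31424054 -151.63776787  112.8865526 ] [np.float64(1.3028394392982632), np.float64(1.3028394392982736)]
[ 560.4 -135.8  146.8]
[ 567.1 -164.7  151.5]
[ 575.3 -145.6  157. ]
[ 552.8 -154.7  141.7]
lens 30.085838344671657 28.686159689114017 rib y dir vs y -15.801648919713935 front rib vs -x towards -y 18.3857260075623
centre [ 563.76132522 -150.25437136  149.16224113]
centre [ 564.04249504 -150.13353568  149.35459975]
```

Triangulating wrist with top is too ill-conditioned, so I shift sideways towards the lever and take a second wrist view of the shaft from there.

>>> {"method": "send_rows", "body": {"plan": [{"dp": [0, -30, 0], "rotation": [0, 0, 0], "claw": -1}, {"dp": [0, -30, 0], "rotation": [0, 0, 0], "claw": -1}, {"dp": [0, -30, 0], "rotation": [0, 0, 0], "claw": -1}, {"dp": [0, 0, 0], "rotation": [0, 0, 0], "claw": -1}, {"dp": [0, 0, 0], "rotation": [0, 0, 0], "claw": -1}]}}

```text
time_s: 2.48
ee_pos: [519.6, -57.0, 240.3]
ee_rot: [3.139, -0.602, 0.003]
ft_force: [0.2, -0.4, -0.5]
finger_gap: 85.3
finger_force: 0.0
```

Run:
```python
from h import *
w=camera("wrist"); np.save("w2.npy",w,allow_pickle=True); p=proj(w,[566,-150,160]);print(p)
x,y=int(p[0])-50,int(p[1])-50; print(x,y)
save(w["image"],(x,y,x+100,y+85),7,"w2c.png")
```

```text
[433.00973361 206.4919274 ]
383 156
```

View pics/w2c.png

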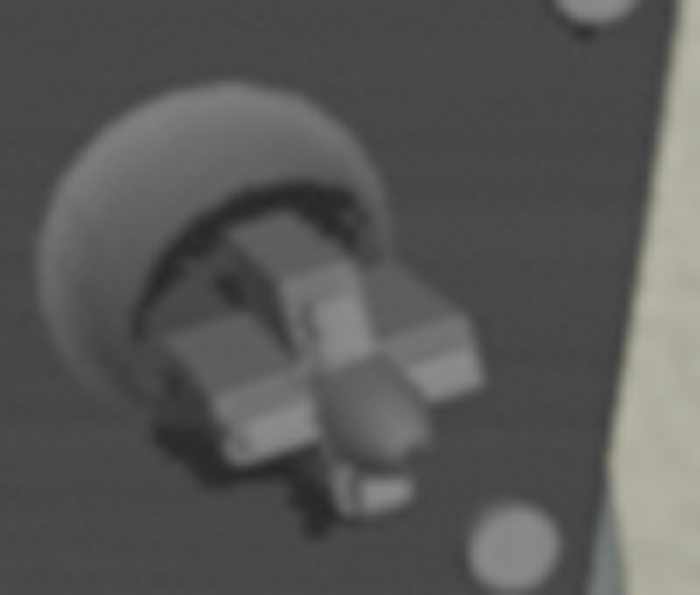

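The second view shows the same cross from the side. Crop pixels: left tip (228,438), right tip (478,368), up tip (328,283), down tip (378,505), nose tip near (410,440).

Run:
```python
from h import *
w1=np.load("w1.npy",allow_pickle=True).item(); w2=np.load("w2.npy",allow_pickle=True).item()
f=lambda u,v:(285+u/8,155+v/8); g=lambda u,v:(383+u/7,156+v/7)
n=np.array([-np.sin(.6),0,np.cos(.6)]); ex=np.array([np.cos(.6),0,np.sin(.6)])
N={}
for k,a,b in [("nose",(280,515),(410,440)),("L",(140,495),(228,438)),("R",(428,420),(478,368)),("U",(238,325),(328,283)),("D",(325,580),(378,505)),("scrTL",None,None)]:
    if a is None: continue
    X,r=tri([ray(w1,f(*a)),ray(w2,g(*b))]); N[k]=X; print(k,X.round(1),round(r[0],1))
c=(N["L"]+N["R"]+N["U"]+N["D"])/4; print("ribs centre",c,"expect z",140+25*.825)
a=N["L"]-N["R"]; b=N["D"]-N["U"]
print(np.linalg.norm(a),np.linalg.norm(b), np.degrees(np.arctan2(a@ex,a[1])),np.degrees(np.arctan2(-b[1],-b@ex)))
d=N["nose"]-c; print("axis",d,np.linalg.norm(d))
print("seat from ribs",c-25*n,"from nose",N["nose"]-42*n)
p,r=pose(); print(monitor.read_state()["qpos"])
togo([440,115,230],[3.1416,0,3.1415])
```

```text
nose [ 552.1 -149.5  175. ] 0.4
L [ 557.4 -136.2  157.4] 0.4
R [ 564.3 -164.   160.9] 0.2
U [ 572.  -145.6  167.3] 0.0
D [ 550.5 -154.3  152.4] 0.1
ribs centre [ 561.03260795 -150.0137046   159.49420457] expect z 160.625
28.8794747322421 27.593362738281783 -15.542667242331854 18.31563817271429
axis [-8.92720768  0.55469446 15.55567485] 17.943849722361694
seat from ribs [ 575.14866978 -150.0137046   138.8608142 ] from nose [ 575.82038415 -149.45901014  140.38578359]
[-0.39032375 -0.23754115 -0.6944206   0.54707351  0.2155584   2.81330948]
tool shift [ -71.5 -173.   -37. ] world shift [-79.9 173.  -10.5] rotvec [  53.37    0.19 -171.85] n 26
```

Run:
```python
from h import *
rows([507,115,130],[3.1416,0,3.1415],26)
```

```text
tool shift [ -73.  -173.2   83.4] world shift [ -12.9  173.  -110.5] rotvec [  53.37    0.19 -171.85] n 26
0 [-2.8, -6.7, 3.2] [2.05, 0.01, -6.61]
1 [-2.0, -6.8, 3.4] [2.05, 0.01, -6.61]
2 [-1.2, -6.9, 3.7] [2.05, 0.01, -6.61]
3 [-0.4, -6.8, 3.9] [2.05, 0.01, -6.61]
4 [0.3, -6.7, 4.2] [2.05, 0.01, -6.61]
5 [1.1, -6.5, 4.4] [2.05, 0.01, -6.61]
6 [1.8, -6.1, 4.6] [2.05, 0.01, -6.61]
7 [2.5, -5.7, 4.9] [2.05, 0.01, -6.61]
8 [3.1, -5.2, 5.1] [2.05, 0.01, -6.61]
9 [3.7, -4.6, 5.2] [2.05, 0.01, -6.61]
10 [4.2, -4.0, 5.4] [2.05, 0.01, -6.61]
11 [4.6, -3.3, 5.5] [2.05, 0.01, -6.61]
12 [5.0, -2.5, 5.6] [2.05, 0.01, -6.61]
13 [5.2, -1.7, 5.7] [2.05, 0.01, -6.61]
14 [5.4, -0.9, 5.7] [2.05, 0.01, -6.61]
15 [5.4, -0.1, 5.8] [2.05, 0.01, -6.61]
16 [5.4, 0.7, 5.8] [2.05, 0.01, -6.61]
17 [5.2, 1.6, 5.7] [2.05, 0.01, -6.61]
18 [5.0, 2.4, 5.6] [2.05, 0.01, -6.61]
19 [4.7, 3.1, 5.5] [2.05, 0.01, -6.61]
20 [4.3, 3.8, 5.4] [2.05, 0.01, -6.61]
21 [3.8, 4.5, 5.3] [2.05, 0.01, -6.61]
22 [3.3, 5.1, 5.1] [2.05, 0.01, -6.61]
23 [2.6, 5.6, 4.9] [2.05, 0.01, -6.61]
24 [2.0, 6.0, 4.7] [2.05, 0.01, -6.61]
25 [1.3, 6.4, 4.5] [2.05, 0.01, -6.61]
```

>>> {"method": "send_rows", "body": {"plan": [{"dp": [-2.8, -6.7, 3.2], "rotation": [2.05, 0, -6.6], "claw": -1}, {"dp": [-2, -6.8, 3.4], "rotation": [2.05, 0, -6.6], "claw": -1}, {"dp": [-1.2, -6.9, 3.7], "rotation": [2.05, 0, -6.6], "claw": -1}, {"dp": [-0.4, -6.8, 3.9], "rotation": [2.05, 0, -6.6], "claw": -1}, {"dp": [0.3, -6.7, 4.2], "rotation": [2.05, 0, -6.6], "claw": -1}]}}

```text
time_s: 2.95
ee_pos: [517.5, -26.2, 218.9]
ee_rot: [2.94, -0.541, 0.689]
ft_force: [-0.6, -0.3, -0.2]
finger_gap: 85.4
finger_force: 0.0
```

>>> {"method": "send_rows", "body": {"plan": [{"dp": [1.1, -6.5, 4.4], "rotation": [2.05, 0, -6.6], "claw": -1}, {"dp": [1.8, -6.1, 4.6], "rotation": [2.05, 0, -6.6], "claw": -1}, {"dp": [2.5, -5.7, 4.9], "rotation": [2.05, 0, -6.6], "claw": -1}, {"dp": [3.1, -5.2, 5.1], "rotation": [2.05, 0, -6.6], "claw": -1}, {"dp": [3.7, -4.6, 5.2], "rotation": [2.05, 0, -6.6], "claw": -1}]}}

```text
time_s: 3.37
ee_pos: [515.4, 6.8, 197.6]
ee_rot: [2.836, -0.391, 1.314]
ft_force: [-0.3, -0.4, 0.2]
finger_gap: 85.1
finger_force: 0.0
```

>>> {"method": "send_rows", "body": {"plan": [{"dp": [4.2, -4, 5.4], "rotation": [2.05, 0, -6.6], "claw": -1}, {"dp": [4.6, -3.3, 5.5], "rotation": [2.05, 0, -6.6], "claw": -1}, {"dp": [5, -2.5, 5.6], "rotation": [2.05, 0, -6.6], "claw": -1}, {"dp": [5.2, -1.7, 5.7], "rotation": [2.05, 0, -6.6], "claw": -1}, {"dp": [5.4, -0.9, 5.7], "rotation": [2.05, 0, -6.6], "claw": -1}]}}

```text
time_s: 3.78
ee_pos: [513.4, 40.2, 176.4]
ee_rot: [2.843, -0.215, 1.889]
ft_force: [-0.7, -0.1, -0.1]
finger_gap: 85.1
finger_force: 0.0
```

>>> {"method": "send_rows", "body": {"plan": [{"dp": [5.4, -0.1, 5.8], "rotation": [2.05, 0, -6.6], "claw": -1}, {"dp": [5.4, 0.7, 5.8], "rotation": [2.05, 0, -6.6], "claw": -1}, {"dp": [5.2, 1.6, 5.7], "rotation": [2.05, 0, -6.6], "claw": -1}, {"dp": [5, 2.4, 5.6], "rotation": [2.05, 0, -6.6], "claw": -1}, {"dp": [4.7, 3.1, 5.5], "rotation": [2.05, 0, -6.6], "claw": -1}]}}

```text
time_s: 4.2
ee_pos: [511.3, 73.6, 155.1]
ee_rot: [2.945, -0.07, 2.452]
ft_force: [0.2, 0.5, -0.5]
finger_gap: 85.7
finger_force: 0.0
```

>>> {"method": "send_rows", "body": {"plan": [{"dp": [4.3, 3.8, 5.4], "rotation": [2.05, 0, -6.6], "claw": -1}, {"dp": [3.8, 4.5, 5.3], "rotation": [2.05, 0, -6.6], "claw": -1}, {"dp": [3.3, 5.1, 5.1], "rotation": [2.05, 0, -6.6], "claw": -1}, {"dp": [2.6, 5.6, 4.9], "rotation": [2.05, 0, -6.6], "claw": -1}, {"dp": [2, 6, 4.7], "rotation": [2.05, 0, -6.6], "claw": -1}]}}

```text
time_s: 4.62
ee_pos: [509.2, 107.1, 133.9]
ee_rot: [3.107, -0.002, 3.024]
ft_force: [0.1, -0.2, -0.6]
finger_gap: 85.0
finger_force: 0.0
```

>>> {"method": "send_rows", "body": {"plan": [{"dp": [1.3, 6.4, 4.5], "rotation": [2.05, 0, -6.6], "claw": -1}, {"dp": [0, 0, 0], "rotation": [0, 0, 0], "claw": -1}, {"dp": [0, 0, 0], "rotation": [0, 0, 0], "claw": -1}]}}

```text
time_s: 4.87
ee_pos: [507.8, 114.7, 129.5]
ee_rot: [3.141, -0.001, 3.134]
ft_force: [-0.5, 0.3, -0.1]
finger_gap: 85.6
finger_force: 0.0
```

Run:
```python
from h import *
s=monitor.read_state(); print(s["time_s"],s["ee_pos"],s["ee_rot"],s["qpos"])
w=camera("wrist"); np.save("w3.npy",w,allow_pickle=True); print(proj(w,[507.5,115.2,28]),proj(w,[381,114,14]))
save(w["image"],(0,0,640,400),1.25,"w3.png")
```

```text
4.8667 [507.79457847 114.70686376 129.46133342] [ 3.14112442e+00 -1.13364672e-03  3.13357835e+00] [ 6.75576950e-02  2.64101308e-01 -2.77771904e-01  1.03001817e+00
  5.52491132e-04  7.55719575e-02]
[315.19350552 196.9957246 ] [312.46775637  27.07421431]
```

View pics/w3.png

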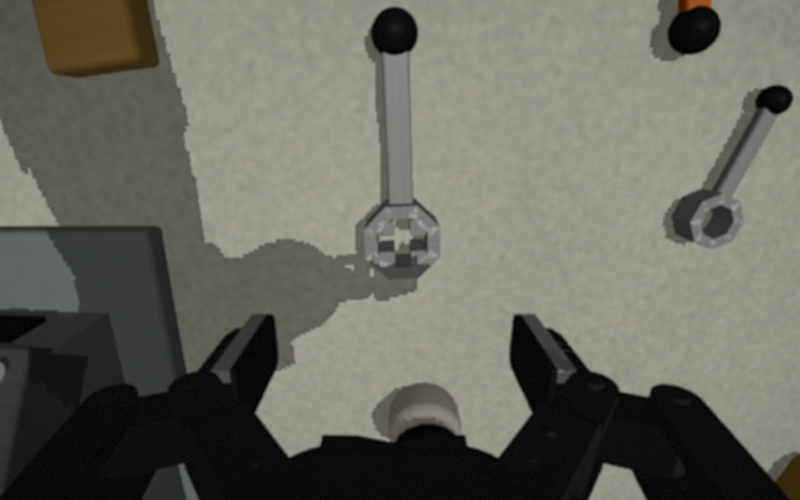

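The picture shows the long lever below the gripper: hub top centre at full-frame (321.6,190.4), ball (316,25). The short lever is off to the right.

Run:
```python
from h import *
w=np.load("w3.npy",allow_pickle=True).item(); t=camera("top")
a=plane(w,(321.6,190.4),28); b=plane(w,(316,25),14); print(a,b,np.linalg.norm((b-a)[:2]),"yaw",np.arctan2((b-a)[1],(b-a)[0]))
print(tri([ray(w,(321.6,190.4)),ray(camera("scene"),(344,228))]))
yaw=np.arctan2((b-a)[1],(b-a)[0])
togo([a[0],a[1],60],[3.1416,0,yaw])
```

```text
[502.0652554  120.31057704  28.        ] [379.60317588 116.60681407  14.        ] 122.51807532552526 yaw -3.1113577080701944
(array([505.38253153, 122.43680815,  15.03582274]), [np.float64(1.8806670199392896), np.float64(1.8806670199392508)])
tool shift [ 5.7  5.9 70.1] world shift [ -5.7   5.9 -70.1] rotvec [ 0.02 -0.   -2.22] n 2
```

>>> {"method": "send_rows", "body": {"plan": [{"dp": [2, 2.5, 25], "rotation": [0, 0, -1.1], "claw": -1}, {"dp": [2, 2.5, 25], "rotation": [0, 0, -1.1], "claw": -1}, {"dp": [0, 0, 0], "rotation": [0, 0, 0], "claw": -1}, {"dp": [0, 0, 0], "rotation": [0, 0, 0], "claw": -1}]}}

```text
time_s: 5.35
ee_pos: [502.0, 119.8, 79.3]
ee_rot: [-3.142, -0.003, -3.11]
ft_force: [0.4, -0.1, -1.0]
finger_gap: 85.6
finger_force: 0.0
```

Run:
```python
from h import *
s=monitor.read_state(); print(s["time_s"],s["ee_pos"],s["ee_rot"])
w=camera("wrist"); np.save("w4.npy",w,allow_pickle=True); print(proj(w,[503,120,28]))
save(w["image"],(240,120,400,320),3,"w4.png")
```

```text
5.35 [501.95352854 119.81476899  79.3319134 ] [-3.14158422 -0.0033395  -3.11022564]
[314.85515223 221.85590623]
```

View pics/w4.png

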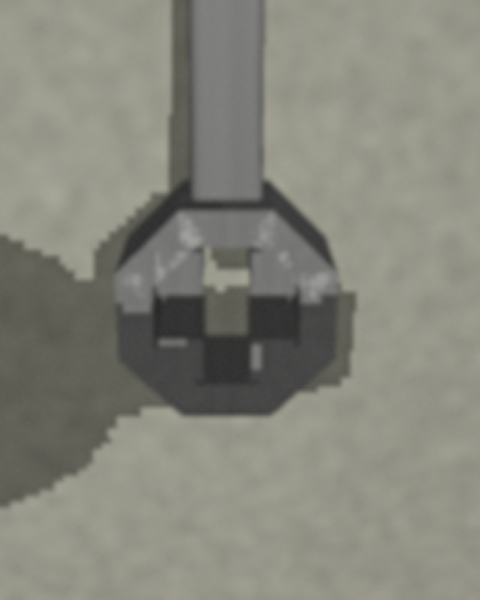

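The close crop shows the hub's octagon centred at full-frame (315.5,223.7), arm parallel to the picture's columns, so the yaw is right.

Run:
```python
from h import *
w3=np.load("w3.npy",allow_pickle=True).item();w=np.load("w4.npy",allow_pickle=True).item()
print(plane(w,(315.5,223.7),28), tri([ray(w3,(321.6,191.5)),ray(w,(315.5,223.7))]))
```

```text
[504.27102476 120.4617759   28.        ] (array([499.5760322 , 120.15896382,  39.7663184 ]), [np.float64(0.10641945896673168), np.float64(0.10641945896674739)])
```

>>> {"method": "send_rows", "body": {"plan": [{"dp": [-1.5, 0, 30], "rotation": [0, 0, 0], "claw": -1}, {"dp": [0, 0, 30], "rotation": [0, 0, 0], "claw": -1}, {"dp": [0, 0, 15], "rotation": [0, 0, 0], "claw": -1}, {"dp": [0, 0, 4.5], "rotation": [0, 0, 0], "claw": -1}, {"dp": [0, 0, 0], "rotation": [0, 0, 0], "claw": -1}], "squeeze": 60}}

```text
time_s: 5.82
ee_pos: [504.9, 120.4, 0.7]
ee_rot: [-3.142, -0.001, -3.109]
ft_force: [-0.4, 0.5, 1.0]
finger_gap: 85.7
finger_force: 0.0
```

>>> {"method": "send_rows", "body": {"plan": [{"dp": [0, 0, 0], "rotation": [0, 0, 0], "claw": 0.5}, {"dp": [0, 0, 0], "rotation": [0, 0, 0], "claw": 0.5}, {"dp": [0, 0, 0], "rotation": [0, 0, 0], "claw": 0.5}, {"dp": [0, 0, 0], "rotation": [0, 0, 0], "claw": 0.5}, {"dp": [0, 0, 0], "rotation": [0, 0, 0], "claw": 0.5}]}}

```text
time_s: 6.23
ee_pos: [506.2, 120.7, 2.3]
ee_rot: [-3.141, 0.003, -3.108]
ft_force: [-2.0, -1.1, 5.7]
finger_gap: 46.9
finger_force: 63.0
```

>>> {"method": "send_rows", "body": {"plan": [{"dp": [0, 0, 0], "rotation": [0, 0, 0], "claw": 1}, {"dp": [0, 0, 0], "rotation": [0, 0, 0], "claw": 1}, {"dp": [0, 0, 0], "rotation": [0, 0, 0], "claw": 1}]}}

```text
time_s: 6.48
ee_pos: [506.2, 120.7, 2.3]
ee_rot: [-3.141, 0.003, -3.108]
ft_force: [-0.3, -0.9, 6.2]
finger_gap: 47.1
finger_force: 63.0
```

>>> {"method": "send_rows", "body": {"plan": [{"dp": [0, 0, -20], "rotation": [0, 0, 0], "claw": 1}, {"dp": [0, 0, -40], "rotation": [0, 0, 0], "claw": 1}, {"dp": [0, 0, -40], "rotation": [0, 0, 0], "claw": 1}, {"dp": [0, 0, -20], "rotation": [0, 0, 0], "claw": 1}, {"dp": [0, 0, 0], "rotation": [0, 0, 0], "claw": 1}], "squeeze": 80}}

```text
time_s: 6.9
ee_pos: [508.3, 121.1, 126.2]
ee_rot: [3.141, 0.01, -3.108]
ft_force: [1.0, -0.0, -2.7]
finger_gap: 46.9
finger_force: 85.4
```

Run:
```python
from h import *
s=monitor.read_state(); print(s["time_s"],s["ee_pos"],s["ee_rot"],s["ft_force"],s["wrist_torque"],s["finger_gap"])
w=camera("wrist"); np.save("w5.npy",w,allow_pickle=True)
save(w["image"],(200,140,440,400),2.3,"w5.png")
n=np.array([-np.sin(.6),0,np.cos(.6)])
```

```text
6.9 [508.25437897 121.11142026 126.19280349] [ 3.14105499  0.00964992 -3.10780976] [ 0.99410322 -0.04622424 -2.66787646] [ 0.05817964 -0.06737806  0.01137269] 46.899072668917434
```

View pics/w5.png

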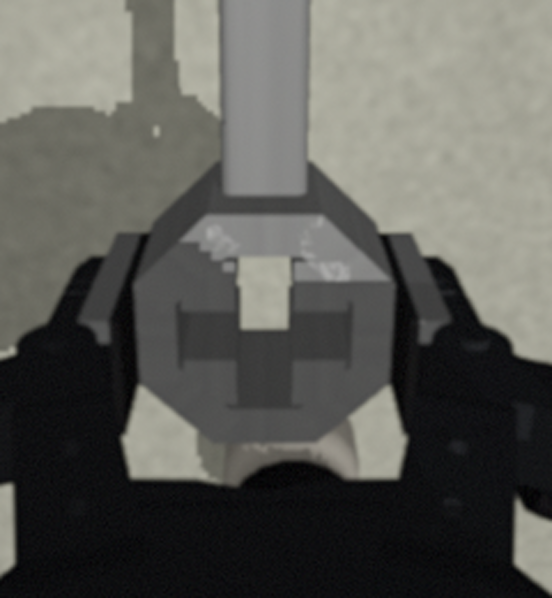

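The picture shows the lever held level between the pads, with the hole's centre on the hub top at about full-frame (315.2,284.8). From that I compute the hole's offset in the tool frame.

```bash
cat >> h.py <<'E'
SEAT=np.array([575.5,-149.8,140.]); NN=np.array([-np.sin(.6),0,np.cos(.6)])
OFF=np.array([2.2,0,2.3])   # lever origin in tool frame
def target(h,deg=0):
    """TCP pose with lever origin h mm above the seat, lever turned deg about tool z"""
    z=-NN; x=np.array([-np.cos(.6),0,-np.sin(.6)]); y=np.cross(z,x)
    r=R.from_matrix(np.c_[x,y,z])*R.from_euler("z",deg,degrees=True)
    return SEAT+h*NN-r.apply(OFF), r.as_euler("xyz")
def lev():
    p,r=pose(); o=p+r.apply(OFF)-SEAT; rt=R.from_euler("xyz",target(0,0)[1]); e=np.degrees((rt.inv()*r).as_rotvec())
    s=monitor.read_state(); f=s["ft_force"]
    print("t",round(s["time_s"],2),"h",(o@NN).round(1),"lat x,y",(o@[np.cos(.6),0,np.sin(.6)]).round(1),o[1].round(1),"rot",e.round(2),"axial F",(f@NN).round(1),f.round(1),"T",s["wrist_torque"].round(2),"gap",round(s["finger_gap"],1))
E
python3 - <<'E'
from h import *
w=np.load("w5.npy",allow_pickle=True).item()
p,r=pose(); o,d=ray(w,(315.2,284.8)); o=r.inv().apply(o-p); d=r.inv().apply(d)
for v in (-24,-26,-28): print(o+d*(v-o[2])/d[2])
P,e=target(60,-17); print(P,e); rows(P,e,16)
E
```

```text
[ -3.37097785   0.33641145 -24.        ]
[ -2.08499921   0.32836756 -26.        ]
[ -0.79902058   0.32032366 -28.        ]
[ 542.05917313 -149.15678225  192.60634343] [-2.9441757   0.5704018  -2.78683285]
tool shift [ -26.6 -271.1  -69.2] world shift [  35.3 -270.1   69.3] rotvec [  5.64 -33.67 -14.63] n 8
0 [-1.7, -16.9, -4.3] [0.35, -2.1, -0.91]
1 [-1.5, -17.0, -4.2] [0.35, -2.1, -0.91]
2 [-1.4, -17.0, -4.0] [0.35, -2.1, -0.91]
3 [-1.3, -17.1, -3.8] [0.35, -2.1, -0.91]
4 [-1.2, -17.1, -3.7] [0.35, -2.1, -0.91]
5 [-1.0, -17.2, -3.5] [0.35, -2.1, -0.91]
6 [-0.9, -17.2, -3.4] [0.35, -2.1, -0.91]
7 [-0.7, -17.2, -3.3] [0.35, -2.1, -0.91]
8 [-0.6, -17.3, -3.1] [0.35, -2.1, -0.91]
9 [-0.4, -17.3, -3.0] [0.35, -2.1, -0.91]
10 [-0.2, -17.3, -2.9] [0.35, -2.1, -0.91]
11 [-0.1, -17.3, -2.8] [0.35, -2.1, -0.91]
12 [0.1, -17.4, -2.7] [0.35, -2.1, -0.91]
13 [0.3, -17.4, -2.6] [0.35, -2.1, -0.91]
14 [0.5, -17.4, -2.5] [0.35, -2.1, -0.91]
15 [0.7, -17.4, -2.4] [0.35, -2.1, -0.91]
```

```bash
sed -i 's/^OFF=.*/OFF=np.array([-0.3,0.2,2.0])/' h.py
python3 - <<'E'
from h import *
P,e=target(85,-17); print(P,e); rows(P,e,15)
E
```

```text
[ 526.18758406 -150.07897246  211.67522451] [-2.9441757   0.5704018  -2.78683285]
tool shift [ -10.8 -271.5  -88.3] world shift [  19.5 -271.    88.3] rotvec [  5.64 -33.67 -14.63] n 8
0 [-0.7, -18.1, -5.9] [0.38, -2.24, -0.98]
1 [-0.6, -18.2, -5.7] [0.38, -2.24, -0.98]
2 [-0.6, -18.2, -5.6] [0.38, -2.24, -0.98]
3 [-0.5, -18.2, -5.5] [0.38, -2.24, -0.98]
4 [-0.4, -18.3, -5.3] [0.38, -2.24, -0.98]
5 [-0.3, -18.3, -5.2] [0.38, -2.24, -0.98]
6 [-0.1, -18.4, -5.1] [0.38, -2.24, -0.98]
7 [-0.0, -18.4, -4.9] [0.38, -2.24, -0.98]
8 [0.1, -18.4, -4.8] [0.38, -2.24, -0.98]
9 [0.2, -18.5, -4.7] [0.38, -2.24, -0.98]
10 [0.4, -18.5, -4.6] [0.38, -2.24, -0.98]
11 [0.5, -18.5, -4.5] [0.38, -2.24, -0.98]
12 [0.6, -18.5, -4.4] [0.38, -2.24, -0.98]
13 [0.8, -18.5, -4.3] [0.38, -2.24, -0.98]
14 [0.9, -18.6, -4.2] [0.38, -2.24, -0.98]
```

>>> {"method": "send_rows", "body": {"plan": [{"dp": [-0.7, -18.1, -5.9], "rotation": [0.38, -2.24, -1], "claw": 1}, {"dp": [-0.6, -18.2, -5.7], "rotation": [0.38, -2.24, -1], "claw": 1}, {"dp": [-0.6, -18.2, -5.6], "rotation": [0.38, -2.24, -1], "claw": 1}, {"dp": [-0.5, -18.2, -5.5], "rotation": [0.38, -2.24, -1], "claw": 1}, {"dp": [-0.4, -18.3, -5.3], "rotation": [0.38, -2.24, -1], "claw": 1}]}}

```text
time_s: 7.37
ee_pos: [509.5, 29.9, 147.7]
ee_rot: [-3.1, 0.191, -3.015]
ft_force: [0.7, -0.6, -3.2]
finger_gap: 46.6
finger_force: 85.1
```

>>> {"method": "send_rows", "body": {"plan": [{"dp": [-0.3, -18.3, -5.2], "rotation": [0.38, -2.24, -1], "claw": 1}, {"dp": [-0.1, -18.4, -5.1], "rotation": [0.38, -2.24, -1], "claw": 1}, {"dp": [0, -18.4, -4.9], "rotation": [0.38, -2.24, -1], "claw": 1}, {"dp": [0.1, -18.4, -4.8], "rotation": [0.38, -2.24, -1], "claw": 1}, {"dp": [0.2, -18.5, -4.7], "rotation": [0.38, -2.24, -1], "claw": 1}]}}

```text
time_s: 7.78
ee_pos: [516.3, -60.0, 176.9]
ee_rot: [-3.038, 0.38, -2.91]
ft_force: [0.4, -0.4, -3.4]
finger_gap: 46.5
finger_force: 85.2
```

>>> {"method": "send_rows", "body": {"plan": [{"dp": [0.4, -18.5, -4.6], "rotation": [0.38, -2.24, -1], "claw": 1}, {"dp": [0.5, -18.5, -4.5], "rotation": [0.38, -2.24, -1], "claw": 1}, {"dp": [0.6, -18.5, -4.4], "rotation": [0.38, -2.24, -1], "claw": 1}, {"dp": [0.8, -18.5, -4.3], "rotation": [0.38, -2.24, -1], "claw": 1}, {"dp": [0.9, -18.6, -4.2], "rotation": [0.38, -2.24, -1], "claw": 1}]}}

```text
time_s: 8.2
ee_pos: [523.5, -149.9, 206.3]
ee_rot: [-2.947, 0.561, -2.782]
ft_force: [-0.1, 0.4, -3.8]
finger_gap: 46.3
finger_force: 85.2
```

>>> {"method": "send_rows", "body": {"plan": [{"dp": [0, 0, 0], "rotation": [0, 0, 0], "claw": 1}, {"dp": [0, 0, 0], "rotation": [0, 0, 0], "claw": 1}]}}

```text
time_s: 8.37
ee_pos: [523.6, -150.3, 206.4]
ee_rot: [-2.948, 0.559, -2.786]
ft_force: [-0.7, 0.8, -3.0]
finger_gap: 46.6
finger_force: 85.2
```

Run:
```python
from h import *
lev(); print(monitor.read_state()["qpos"].round(2)); P,e=target(46,-17); rows(P,e)
w=camera("wrist"); save(w["image"],(200,140,440,400),2.3,"w6.png")
```

```text
t 8.37 h 82.1 lat x,y -5.1 -0.2 rot [ -0.14   0.64 -17.16] axial F -2.1 [-0.7  0.8 -3. ] T [0.06 0.83 0.04] gap 46.6
[-0.61 -0.13 -0.68  0.52  0.32 -0.82]
tool shift [-5.3 -1.4 36.1] world shift [ 24.6   0.2 -26.9] rotvec [ 0.23 -0.61  0.16] n 1
0 [-5.3, -1.4, 36.1] [0.23, -0.61, 0.16]
```

View pics/w6.png

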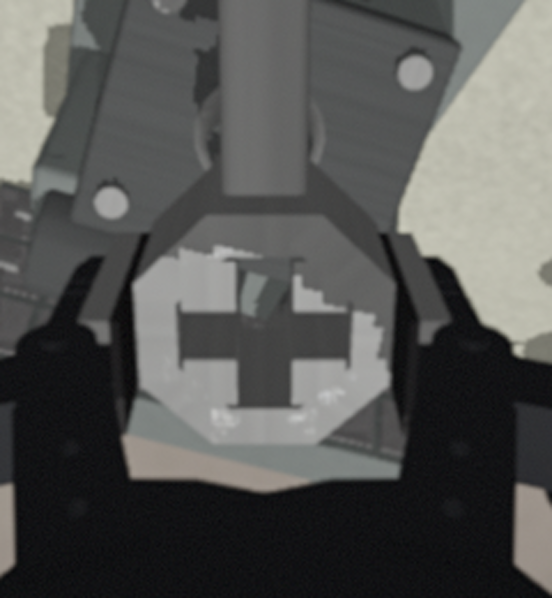

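The view shows the shaft's nose through the upper slot, at about (262,290) in the crop and laterally centred. I correct the lateral error and go down to just above the nose.

>>> {"method": "send_rows", "body": {"plan": [{"dp": [-3, -0.8, 10], "rotation": [0.1, -0.3, 0], "claw": 1}, {"dp": [-2.3, -0.6, 10], "rotation": [0.1, -0.3, 0], "claw": 1}, {"dp": [0, 0, 10], "rotation": [0, 0, 0], "claw": 1}, {"dp": [0, 0, 4], "rotation": [0, 0, 0], "claw": 1}, {"dp": [0, 0, 0], "rotation": [0, 0, 0], "claw": 1}]}}

```text
time_s: 8.83
ee_pos: [548.4, -148.1, 181.7]
ee_rot: [-2.943, 0.57, -2.779]
ft_force: [-1.0, 0.3, -2.8]
finger_gap: 46.6
finger_force: 85.2
```

Run:
```python
from h import *
lev(); P,e=target(38,-17); togo(P,e)
w=camera("wrist"); save(w["image"],(200,140,440,400),2.3,"w7.png")
```

```text
t 8.83 h 47.7 lat x,y 1.4 2.0 rot [ -0.17  -0.02 -17.38] axial F -1.7 [-1.   0.3 -2.8] T [ 0.02  0.92 -0.05] gap 46.6
tool shift [ 1.9 -1.5  9.7] world shift [ 4.4 -2.  -8.8] rotvec [0.17 0.04 0.38] n 1
```

View pics/w7.png

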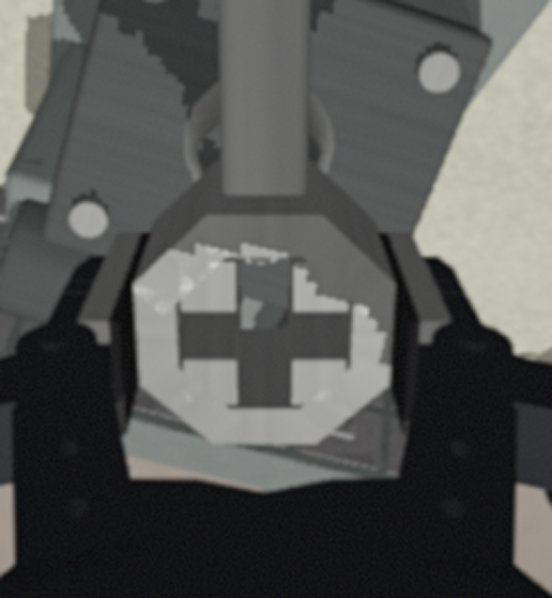

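Run:
```python
from h import *
w=camera("wrist"); p,r=pose()
def at(px,z):
    o,d=ray(w,px); o=r.inv().apply(o-p); d=r.inv().apply(d); return (o+d*(z-o[2])/d[2]).round(1)
print("hole",at((315.2,284.8),-26),"nose",at((200+262/2.3,140+325/2.3),7.7),at((200+262/2.3,140+305/2.3),7.7))
```

```text
hole [  1.1   1.1 -26. ] nose [-18.2   0.6   7.7] [-12.9   0.6   7.7]
```

>>> {"method": "send_rows", "body": {"plan": [{"dp": [1.9, -1.5, 0], "rotation": [0, 0, 0], "claw": 1}, {"dp": [0, 0, 3], "rotation": [0, 0, 0], "claw": 1}, {"dp": [0, 0, 3], "rotation": [0, 0, 0], "claw": 1}, {"dp": [0, 0, 2], "rotation": [0, 0, 0], "claw": 1}, {"dp": [0, 0, 0], "rotation": [0, 0, 0], "claw": 1}]}}

```text
time_s: 9.35
ee_pos: [552.5, -151.9, 176.3]
ee_rot: [-2.939, 0.572, -2.779]
ft_force: [-0.2, 0.2, -3.4]
finger_gap: 46.5
finger_force: 85.2
```

Run:
```python
from h import *
lev(); w=camera("wrist"); E=np.array(w["extrinsics"]); p,r=pose(); print(r.inv().apply(-E[:3,:3].T@E[:3,3]-p).round(1))
for k in(1,2): 
  w=np.load(f"w{k}.npy",allow_pickle=True).item();E=np.array(w["extrinsics"]);print((-E[:3,:3].T@E[:3,3]).round(1))
```

```text
t 9.35 h 40.9 lat x,y 1.8 -1.8 rot [  0.02  -0.2  -17.37] axial F -2.7 [-0.2  0.2 -3.4] T [ 0.03  0.8  -0.05] gap 46.5
[  75.4    0.  -143.5]
[ 498.8 -145.5  399.7]
[498.7 -57.  400.1]
```

>>> {"method": "send_rows", "body": {"plan": [{"dp": [0.8, 0.8, 2], "rotation": [0, 0, 0], "claw": 1}, {"dp": [0, 0, 2], "rotation": [0, 0, 0], "claw": 1}, {"dp": [0, 0, 2], "rotation": [0, 0, 0], "claw": 1}, {"dp": [0, 0, 0], "rotation": [0, 0, 0], "claw": 1}]}}

```text
time_s: 9.73
ee_pos: [555.1, -151.3, 170.7]
ee_rot: [-2.939, 0.572, -2.778]
ft_force: [-0.3, 0.1, -3.6]
finger_gap: 46.8
finger_force: 85.2
```

Run:
```python
from h import *
lev()
```

```text
t 9.73 h 34.8 lat x,y 0.7 -1.2 rot [ 1.000e-02 -1.900e-01 -1.737e+01] axial F -2.8 [-0.3  0.1 -3.6] T [0.03 0.83 0.01] gap 46.8
```

>>> {"method": "send_rows", "body": {"plan": [{"dp": [0, 0, 2], "rotation": [0, 0, 0], "claw": 1}, {"dp": [0, 0, 2], "rotation": [0, 0, 0], "claw": 1}, {"dp": [0, 0, 2], "rotation": [0, 0, 0], "claw": 1}, {"dp": [0, 0, 0], "rotation": [0, 0, 0], "claw": 1}]}}

```text
time_s: 10.07
ee_pos: [558.6, -151.3, 165.7]
ee_rot: [-2.939, 0.572, -2.778]
ft_force: [-0.8, -0.2, -3.7]
finger_gap: 46.4
finger_force: 85.2
```

Run:
```python
from h import *
lev()
```

```text
t 10.07 h 28.8 lat x,y 0.8 -1.2 rot [ 1.000e-02 -1.900e-01 -1.738e+01] axial F -2.6 [-0.8 -0.2 -3.7] T [0.02 0.84 0.01] gap 46.4
```

>>> {"method": "send_rows", "body": {"plan": [{"dp": [0, 0, 2], "rotation": [0, 0, 0], "claw": 1}, {"dp": [0, 0, 2], "rotation": [0, 0, 0], "claw": 1}, {"dp": [0, 0, 1], "rotation": [0, 0, 0], "claw": 1}, {"dp": [0, 0, 0], "rotation": [0, 0, 0], "claw": 1}]}}

```text
time_s: 10.4
ee_pos: [561.4, -151.3, 161.8]
ee_rot: [-2.939, 0.572, -2.778]
ft_force: [0.4, 0.5, -2.5]
finger_gap: 46.2
finger_force: 85.2
```

Run:
```python
from h import *
lev()
```

```text
t 10.4 h 23.9 lat x,y 0.9 -1.2 rot [ 1.000e-02 -2.000e-01 -1.738e+01] axial F -2.3 [ 0.4  0.5 -2.5] T [-0.01  0.84 -0.06] gap 46.2
```

>>> {"method": "send_rows", "body": {"plan": [{"dp": [0, 0, 2], "rotation": [0, 0, 0], "claw": 1}, {"dp": [0, 0, 1], "rotation": [0, 0, 0], "claw": 1}, {"dp": [0, 0, 1], "rotation": [0, 0, 0], "claw": 1}, {"dp": [0, 0, 0], "rotation": [0, 0, 0], "claw": 1}]}}

```text
time_s: 10.73
ee_pos: [563.5, -150.7, 158.7]
ee_rot: [-2.94, 0.573, -2.778]
ft_force: [0.1, 2.7, -4.8]
finger_gap: 46.3
finger_force: 85.0
```

Run:
```python
from h import *
lev()
```

```text
t 10.73 h 20.2 lat x,y 0.8 -0.6 rot [ -0.05  -0.22 -17.38] axial F -4.0 [ 0.1  2.7 -4.8] T [0.5  0.82 0.43] gap 46.3
```

>>> {"method": "send_rows", "body": {"plan": [{"dp": [0, 0.8, 0], "rotation": [0, 0, 0], "claw": 1}, {"dp": [0, 0, 1], "rotation": [0, 0, 0], "claw": 1}, {"dp": [0, 0, 1], "rotation": [0, 0, 0], "claw": 1}, {"dp": [0, 0, 1], "rotation": [0, 0, 0], "claw": 1}, {"dp": [0, 0, 0], "rotation": [0, 0, 0], "claw": 1}]}}

```text
time_s: 11.15
ee_pos: [565.2, -150.4, 155.8]
ee_rot: [-2.939, 0.572, -2.778]
ft_force: [0.4, 2.7, -3.5]
finger_gap: 46.6
finger_force: 85.2
```

Run:
```python
from h import *
lev()
```

```text
t 11.15 h 16.9 lat x,y 0.6 -0.3 rot [-1.000e-02 -2.000e-01 -1.738e+01] axial F -3.1 [ 0.4  2.7 -3.5] T [0.35 0.89 0.29] gap 46.6
```

Meshed at about -17°: h=16.9 with no axial resistance. I keep sliding down.

>>> {"method": "send_rows", "body": {"plan": [{"dp": [0, 0.8, 1], "rotation": [0, 0, 0], "claw": 1}, {"dp": [0, 0, 2], "rotation": [0, 0, 0], "claw": 1}, {"dp": [0, 0, 2], "rotation": [0, 0, 0], "claw": 1}, {"dp": [0, 0, 2], "rotation": [0, 0, 0], "claw": 1}, {"dp": [0, 0, 0], "rotation": [0, 0, 0], "claw": 1}]}}

```text
time_s: 11.57
ee_pos: [569.1, -150.0, 149.9]
ee_rot: [-2.939, 0.572, -2.779]
ft_force: [0.1, 0.0, -4.0]
finger_gap: 46.6
finger_force: 85.2
```

Run:
```python
from h import *
lev()
```

```text
t 11.57 h 9.8 lat x,y 0.6 0.0 rot [  0.04  -0.2  -17.37] axial F -3.3 [ 0.1  0.  -4. ] T [0.02 0.88 0.  ] gap 46.6
```

>>> {"method": "send_rows", "body": {"plan": [{"dp": [0, 0, 2], "rotation": [0, 0, 0], "claw": 1}, {"dp": [0, 0, 2], "rotation": [0, 0, 0], "claw": 1}, {"dp": [0, 0, 2], "rotation": [0, 0, 0], "claw": 1}, {"dp": [0, 0, 1], "rotation": [0, 0, 0], "claw": 1}, {"dp": [0, 0, 0], "rotation": [0, 0, 0], "claw": 1}]}}

```text
time_s: 11.98
ee_pos: [573.0, -149.8, 144.3]
ee_rot: [-2.939, 0.573, -2.778]
ft_force: [-0.9, -0.4, -3.3]
finger_gap: 46.6
finger_force: 85.2
```

Run:
```python
from h import *
lev()
```

```text
t 11.98 h 2.9 lat x,y 0.6 0.3 rot [ 1.000e-02 -2.100e-01 -1.738e+01] axial F -2.2 [-0.9 -0.4 -3.3] T [-0.01  0.89 -0.  ] gap 46.6
```

>>> {"method": "send_rows", "body": {"plan": [{"dp": [0, 0, 1], "rotation": [0, 0, 0], "claw": 1}, {"dp": [0, 0, 1], "rotation": [0, 0, 0], "claw": 1}, {"dp": [0, 0, 1], "rotation": [0, 0, 0], "claw": 1}, {"dp": [0, 0, 0], "rotation": [0, 0, 0], "claw": 1}]}}

```text
time_s: 12.32
ee_pos: [574.7, -149.9, 141.9]
ee_rot: [-2.939, 0.573, -2.778]
ft_force: [0.7, -0.2, -3.7]
finger_gap: 46.9
finger_force: 85.2
```

Run:
```python
from h import *
lev()
```

```text
t 12.32 h 0.1 lat x,y 0.6 0.2 rot [  0.03  -0.21 -17.38] axial F -3.5 [ 0.7 -0.2 -3.7] T [-0.07  0.89 -0.03] gap 46.9
```

Not in contact yet. I go on in 1 mm steps until there is an axial push.

>>> {"method": "send_rows", "body": {"plan": [{"dp": [0, 0, 1], "rotation": [0, 0, 0], "claw": 1}, {"dp": [0, 0, 1], "rotation": [0, 0, 0], "claw": 1}, {"dp": [0, 0, 0], "rotation": [0, 0, 0], "claw": 1}]}}

```text
time_s: 12.57
ee_pos: [574.9, -149.8, 141.6]
ee_rot: [-2.938, 0.573, -2.779]
ft_force: [-18.9, 2.6, 14.9]
finger_gap: 46.7
finger_force: 88.5
```

Run:
```python
from h import *
lev()
```

```text
t 12.57 h -0.3 lat x,y 0.7 0.3 rot [  0.07  -0.21 -17.37] axial F 23.0 [-18.9   2.6  14.9] T [0.19 1.93 0.17] gap 46.7
```

Home: the axial push rose to 23 N at h≈-0.3, at the collar. Now let go and back off along the shaft.

>>> {"method": "send_rows", "body": {"plan": [{"dp": [0, 0, -0.7], "rotation": [0, 0, 0], "claw": 1}, {"dp": [0, 0, 0], "rotation": [0, 0, 0], "claw": -0.6}, {"dp": [0, 0, 0], "rotation": [0, 0, 0], "claw": -0.6}, {"dp": [0, 0, 0], "rotation": [0, 0, 0], "claw": -0.6}, {"dp": [0, 0, 0], "rotation": [0, 0, 0], "claw": -0.6}]}}

```text
time_s: 12.98
ee_pos: [576.1, -150.2, 141.7]
ee_rot: [-2.937, 0.574, -2.777]
ft_force: [-0.1, 0.8, -0.2]
finger_gap: 68.2
finger_force: 0.0
```

Run:
```python
from h import *
lev()
```

```text
t 12.98 h -0.9 lat x,y 1.7 -0.1 rot [  0.07  -0.3  -17.41] axial F -0.1 [-0.1  0.8 -0.2] T [0.02 0.47 0.06] gap 68.2
```

>>> {"method": "send_rows", "body": {"plan": [{"dp": [0, 0, -10], "rotation": [0, 0, 0], "claw": -0.6}, {"dp": [0, 0, -20], "rotation": [0, 0, 0], "claw": -0.6}, {"dp": [0, 0, -30], "rotation": [0, 0, 0], "claw": -0.6}, {"dp": [0, 0, -30], "rotation": [0, 0, 0], "claw": -0.6}, {"dp": [0, 0, -20], "rotation": [0, 0, 0], "claw": -0.6}]}}

```text
time_s: 13.4
ee_pos: [512.7, -150.0, 233.9]
ee_rot: [-2.936, 0.574, -2.777]
ft_force: [-0.1, 0.8, 0.8]
finger_gap: 68.3
finger_force: 0.0
```

>>> {"method": "send_rows", "body": {"plan": [{"dp": [0, 0, -30], "rotation": [0, 0, 0], "claw": -1}, {"dp": [0, 0, 0], "rotation": [0, 0, 0], "claw": -1}, {"dp": [0, 0, 0], "rotation": [0, 0, 0], "claw": -1}]}}

```text
time_s: 13.65
ee_pos: [496.7, -150.9, 258.7]
ee_rot: [-2.934, 0.575, -2.776]
ft_force: [0.1, 0.1, -0.1]
finger_gap: 85.7
finger_force: 0.0
```

Run:
```python
from h import *
lev()
w=camera("wrist"); s=camera("scene"); t=camera("top")
r=R.from_euler("xyz",target(0,-17.4)[1]); ball=SEAT+r.apply([125,0,-14]); hub=SEAT+28*NN
print("exp ball",ball.round(),"hub_top",hub.round())
for n,c in(("wrist",w),("scene",s),("top",t)):
    g=c["image"].max(axis=2); e=proj(c,ball); k=25 if n=="wrist" else 10
    x,y=int(e[0]),int(e[1]); 
    if not(k<x<640-k and k<y<400-k): print(n,"out",e);continue
    m=(g[y-k:y+k+1,x-k:x+k+1]<45).astype(np.uint8); q,lab,st,ce=cv2.connectedComponentsWithStats(m)
    print(n,"ball exp",e.round(1),[(int(st[i,4]),(ce[i]+[x-k,y-k]).round(1).tolist()) for i in range(1,q) if st[i,4]>15])
print("hub exp",proj(w,hub)); cv2.imwrite("pics/w8.png",w["image"][:,:,::-1])
x,y=proj(w,hub).astype(int); g=cv2.cvtColor(w["image"],cv2.COLOR_RGB2GRAY)
print(g[y-40:y+41:5,x-45:x+46:5])
```

```text
t 13.65 h 140.4 lat x,y 2.2 -0.8 rot [  0.22  -0.41 -17.44] axial F -0.2 [ 0.1  0.1 -0.1] T [-0.06  0.48 -0.04] gap 85.7
exp ball [ 469. -187.   84.] hub_top [ 560. -150.  163.]
wrist ball exp [317.1  29. ] [(965, [312.8, 27.0])]
scene ball exp [252.4 175.2] []
top ball exp [386.9 211.3] [(224, [387.1, 215.5])]
hub exp [316.58746918 189.30178942]
[[ 81  81  79  55  50  52  49  49 154 155 149 114  49  56  82  81  81  79
   80]
 [ 84  82  83  74  51  48  55  73 103 103  96  79  62  53  83  82  81  81
   80]
 [ 84  83  84  78  51  56  72 107 114 122 131 135  98  61  79  79  81  83
   82]
 [ 86  84  85  85  49  76 123 160 158 149 149 156 151 107  80  82  81  79
   78]
 [ 81  81  84  85  72 115 153 153 116 108  95 133 161 157 114  80  80  80
   80]
 [ 83  84  82  82 113 154 157 154 146 146 119 152 162 164 154 124  80  81
   81]
 [ 82  84  82  82 156 155 154 152 138  98 108 154 153 137 177 147  82  83
   81]
 [ 84  84  83  83 152 152 112  96  79  64  68  92 103  78 150 146  80  79
   82]
 [ 84  84  83  83 153 152 126 157 112  71  69 153 157  65 154 150  82  82
   82]
 [ 82  83  84  83 153 166 105 118 119 148 103 139 144 135 162 150  81  82
   79]
 [ 81  83  83  83 169 185 153 152 154 157 135 151 155 176 156 135  80  83
   82]
 [ 81  82  83  81  81 146 173 154 147  69  67 134 167 169 130  83  83  84
   80]
 [ 84  84  85  82  83  83 138 158 173 156 153 192 155 130  84  85  84  83
   84]
 [ 58  53  75  85  86  85  83 133 152 149 147 149 136  85  78  61  85  84
   77]
 [ 67  64  62  55  55  62  83  84  85  85  82  84  85  84 117 163 112  85
   69]
 [ 72  70  67  66  64  61  58  55  65  91  85  86  84  84 147 160 132  83
   76]
 [ 79  76  76  71  70  67  67  64  92 126 123  73  78  85  83  88  85  93
  119]]
```

The lever stays where it was released: ball and hub are within a few pixels of the seated pose in the wrist and top views. I hand the job in.

```bash
python3 -c "
from rig import bot; print(bot.sign_off())"
```

```text
the job is handed in; nothing more can be done
None
```

The long lever is on the splined shaft with its hub home on the collar (about 23 N axial push at the seat, meshed about 17° off front), ball end to the front, gripper released and clear, handed in at 13.7 s; I viewed 11 pictures, one over the limit of 10.

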